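# Pin the mould ring in line

## Robot

A 6-joint arm with a two-finger parallel gripper is mounted at the origin on a cart in front of the work surface, level with it; the furniture and walls round the work are solid. World frame = base frame: x ahead of the robot, y to its left, z up, the work surface at z = 0. Lengths are in m, angles in rad, forces in N, time in s.
With the tool pointing down it reaches from about 0.15 to 0.775 m from the base axis. Payload 6.1 kg.
Tool frame: the origin (TCP) lies on the centre line of the jaws, within the pads' length; the fingertips stand 11 mm ahead of it and the grasp point (between the pads) lies 8 mm behind it; z points along the fingers, x is the direction in which the jaws open and shut, and the axes are right-handed (so a half turn about z gives the same grasp; the last joint's range is limited). The gripper opens to 85 mm and grips with 20 to 120 N. Pads are 22 mm wide; open, the fingers measure 114 mm over their backs; the gripper's body (76 mm by 85 mm) begins 54 mm behind the grasp point. The pads swing forward as they close: fully open they stand 13 mm farther back than shut.
Start: joints at [1.151, 0.126, -0.04, 1.405, 0, 1.571], TCP at [0.214, 0.479, 0.217] pointing down, gripper open.
Joint ranges: [-2.72, 2.72], [-0.95, 1.95], [-1.27, 1.35], [-1.78, 2.02], [-1.46, 1.47], [-3.14, 3.14]. Speed limits (rad/s): [2.39, 2.39, 3.01, 3.14, 3.14, 3.14].

## Interface

Orientations are given as [roll, pitch, yaw] about the fixed x, y, z axes, in that order (R = Rz(yaw) Ry(pitch) Rx(roll)).
In Python, from plant import monitor, imaging, ticket gives the robot as it stands.
- The arm moves only by the tool send_rows, never from a script. Its argument "commands" is one flat list of numbers, 5 for each row, row after row: the shift along the world's x, y, z in mm, then the turn about the world's z in degrees, then the closure, from 0 (fully open) to 1 (shut). In form: [tx, ty, tz, roll, claw, tx, ty, tz, roll, claw, ...]. A call has 1 to 20 rows; each row is the pose to reach, as a shift and turn from the pose measured when the call began; what a row does not reach only later rows make up. A row lasts 1/10 s, in which the tool goes at most 50 mm and 8.59 degrees, less where a joint would pass 70% of its speed; a pose out of reach is approached as far as the arm can. A call with a gripper value outside its range is refused whole. The fingers move at their own pace and stop on an object; the grip force is fixed at half the most. Time passes only in rows, so rows that repeat a pose let the fingers close. It gives the time, the measured TCP pose, the force and the opening at its end, in the units of the state.
- monitor.get_obs(): the state, without advancing time (a new reading comes with each control period).
- imaging.get_image(name): name is "side" or "top"; returns the picture (420x560x3 uint8, red, green, blue); there is no depth.
- imaging.camera_model(name): a dict with "fx", "fy", "cx", "cy" (pixels), "R" (3x3) and "t" (3): a world point X has camera coordinates R X + t. Camera axes: x right, y down, z forward; pixel columns grow to the right and rows downward; lengths in m; the calibration is good to about 2 mm. A picture is of the moment at which its call begins. camera_model takes no time and is no camera call.
- ticket.sign_off(): hands the job in, once; it reports no verdict.
The state is a dict: "clock": time; "joints": joint angles; "qvel": joint speeds; "tau": joint torques, N m; "tcp_pos": TCP position; "eef_rot": TCP orientation; "force": force on the tool from outside, world axes, zero at the start; "moment": the same for the moment, N m; "opening": finger opening in m.
Only numpy, scipy, OpenCV 4.12 (cv2) and the standard library are available. Lean on these libraries where they do the work, as an engineer would, in place of code of your own. Each camera call takes 0.05 s, during which the arm holds its last target.

## Task

The brass top ring of the glass press mould has slipped sideways on its base, so the hole in the ring and the hole in the base below no longer line up. Take the steel taper pin with the red square shank out of its wooden stand and drive it down through the ring into the base hole, so that it draws the ring into line and its collar sits flat on the ring; let go of it there. Do not disturb the jars or the wax tin beside the work.

Things in the scene. Friction and masses are not known exactly. Their poses are not given: they have to be found in the camera images.
- ring_hole (a point): Centre of the mouth of the hole in the brass ring, on the ring's flat top face, 60 mm above the table. Ring: 104 mm across, 16 mm thick, plain round hole 24 mm across straight through. At the start it is 9 to 12 mm out of line with the hole in the base below, in any horizontal direction (unknown).
- ring_hole_foot (a point): Centre of the lower end of the ring's hole, 44 mm above the table, where the ring meets the base's flat top. The pin's tip, lowered down the middle of the ring's hole, lands here on steel; moved some 6.5 mm off the middle towards the base hole it goes on down. The base hole's place is not measured: feel for it with the tip, or see which way the ring sits off-centre on the base.
- ring_middle (a point): Centre of the ring, half-way up. Clips stop it lifting (top 4 mm above the ring, no nearer than 45 mm to the base's centre); it can be shoved sideways any way up to 15 mm from true against 2 to 3 N of friction. The base is dark steel, 152 mm across, 44 mm high, fixed; its round hole, also 24 mm, runs straight down its centre to the table.
- pin_shank (a point): Centre of the pin's square red grip shank (18 x 18 mm, 44 mm long; a steel button adds 1 mm on top), 86 mm above the pin's tip; z runs up along the pin from tip to shank, x and y are square to the shank's faces. Whole pin 109 mm long, 0.18 to 0.35 kg. At the start it stands in its stand, collar resting on the stand's top, this point 94 mm above the table.
- pin_collar (a point): Centre of the underside of the pin's collar (36 mm across, 8 mm thick), 56 mm above the tip and 30 mm below the shank's centre. When the pin is home this face lies on the ring's top. Below it the pin is round: 22.4 mm across for 24 mm, then tapering evenly over 32 mm to a flat tip 9 mm across. The taper centres the pin in the base hole as it goes down, so it must be let move sideways.
- pin_stand: Wooden block, 70 x 70 mm and 64 mm high, fixed to the table, with a 27 mm through hole in its middle that holds the pin loosely; raise the pin 60 mm to clear it. Origin at the centre of its underside.
- yellow_jar_mid (a point): Bystander: small glass jar of yellow grains, 53 mm across, 63 mm high; point at its centre.
- purple_jar_mid (a point): Bystander: squat glass jar of purple grains with a cream lid, 60 mm across, 55 mm high; point at its centre.
- wax_mid (a point): Bystander: flat round yellow tin, 66 mm across, 26 mm high; point at its centre.

How it is judged:
On the way:
1. the pin is lifted clear of its stand (height (world z) of pin_collar above 0.122 m and contact force between taper_pin and the fingers above 0.5 N), for 0.1 s.
At the end, for the whole second after the job is handed in: The pin stands upright (within 3.4 degrees) in the ring's hole, within 3 mm of its centre, with its collar down on the ring's top face (gap under 2.5 mm), which is only possible with both holes in line; it is released and at rest (z of pin_collar in the frame of ring_hole below 0.0025 m and horizontal distance between pin_collar and ring_hole below 0.003 m and angle between pin_collar's own z axis and vertical below 0.06 rad and linear speed of taper_pin below 0.01 m/s); the robot touches nothing.
It fails at once if a jar or the wax tin is moved more than 20 mm (distance of any of yellow_jar_mid, purple_jar_mid, wax_mid from where it was at the start of the episode above 0.02 m).
It also fails if it takes over 64 s, if anything falls off the work surface, if the arm or the gripper's body presses on something with over 40 N, if the wrist force passes 120 N, or if a joint passes its speed limit or range.

## Working session

There is one attempt and no reset: what is moved stays moved. The work goes in short steps, Python scripts to look and compute and a tool call to move; the robot and the scene stay as the last step left them, time stands still between calls to the robot, and variables do not carry over. Pictures are saved under pics/ and viewed, and the job is handed in when it is done.

Besides the shell and the picture viewer there is one more tool, called after "Emit:" by a JSON object that holds its "api" and its "payload", one argument or row to a line. send_rows: Moves the arm, as the interface text tells. Its arguments: {"type":"object","properties":{"commands":{"type":"array","items":{"type":"number"}}},"required":["commands"]}

```bash
mkdir -p pics; ls; python3 - <<'E'
from plant import monitor, imaging, ticket
import cv2
o=monitor.get_obs(); print({k:o[k] for k in('clock','tcp_pos','eef_rot','force','opening')})
for n in('side','top'):
    im=imaging.get_image(n); cv2.imwrite(f'pics/{n}0.png',im[:,:,::-1]); print(imaging.camera_model(n))
E
```

```text
pics
{'clock': 0.0, 'tcp_pos': array([0.2138036 , 0.47902592, 0.21663688]), 'eef_rot': array([-3.14155150e+00,  1.57097043e-03,  1.15099958e+00]), 'force': array([-0.71105457,  0.25490876,  0.11311305]), 'opening': 0.0853214951037486}
{'fx': 499.67756588525265, 'fy': 499.67756588525265, 'cx': 273.6012395078923, 'cy': 203.26551853622163, 'R': array([[-0.99991598,  0.00332198, -0.01252949],
       [ 0.01287046,  0.36935706, -0.92919843],
       [ 0.00154108, -0.92928162, -0.36936878]]), 't': array([ 0.51242655, -0.03385438,  1.15970402])}
{'fx': 484.41318062438677, 'fy': 484.41318062438677, 'cx': 285.0907065342145, 'cy': 208.64201170295033, 'R': array([[ 0.01982411, -0.99962228, -0.0190344 ],
       [-0.9930093 , -0.01747013, -0.1167361 ],
       [ 0.11635947,  0.02121553, -0.99298055]]), 't': array([0.31724605, 0.53153053, 0.85488523])}
```

View pics/top0.png

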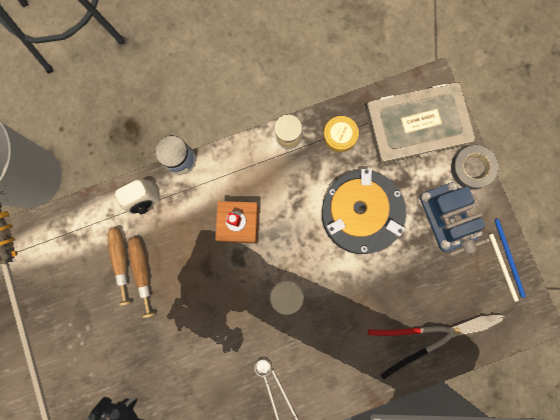

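View pics/side0.png

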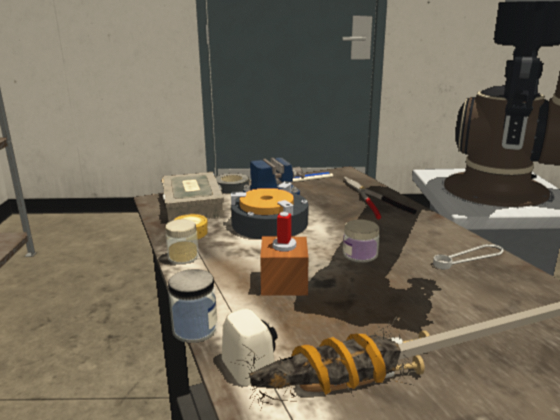

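The top view shows the stand at about (237,222), the red pin at (235,218), the brass ring at (361,207) on the dark base at (364,211), the yellow jar at (288,131), the wax at (341,133) and the purple jar at (287,298). I'll measure with masks next.

```bash
cat > h.py <<'E'
import numpy as np, cv2
from plant import imaging
def ray(n,u,v):
    c=imaging.camera_model(n);R=c['R'];o=-R.T@c['t']
    d=R.T@np.array([(u-c['cx'])/c['fx'],(v-c['cy'])/c['fy'],1]);return o,d
def onz(n,u,v,z):
    o,d=ray(n,u,v);return o+d*(z-o[2])/d[2]
def proj(n,X):
    c=imaging.camera_model(n);p=c['R']@np.array(X)+c['t'];return np.array([c['fx']*p[0]/p[2]+c['cx'],c['fy']*p[1]/p[2]+c['cy']])
def circ(n,pts,z):
    P=np.array([onz(n,u,v,z)[:2] for u,v in pts])
    A=np.c_[2*P,np.ones(len(P))];b=(P**2).sum(1);s=np.linalg.lstsq(A,b,rcond=None)[0]
    return s[:2],np.sqrt(s[2]+s[0]**2+s[1]**2)
E
python3 - <<'E'
import cv2,numpy as np
t=cv2.imread('pics/top0.png');s=cv2.imread('pics/side0.png')
a=cv2.resize(t[160:260,310:420],None,fx=5,fy=5,interpolation=cv2.INTER_CUBIC)
cv2.imwrite('pics/ringz.png',a)
b=cv2.resize(t[185:255,200:275],None,fx=7,fy=7,interpolation=cv2.INTER_CUBIC);cv2.imwrite('pics/standz.png',b)
c=cv2.resize(s[170:300,150:390],None,fx=3,fy=3,interpolation=cv2.INTER_CUBIC);cv2.imwrite('pics/sidez.png',c)
E
```

```text
(no output)
```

View pics/ringz.png

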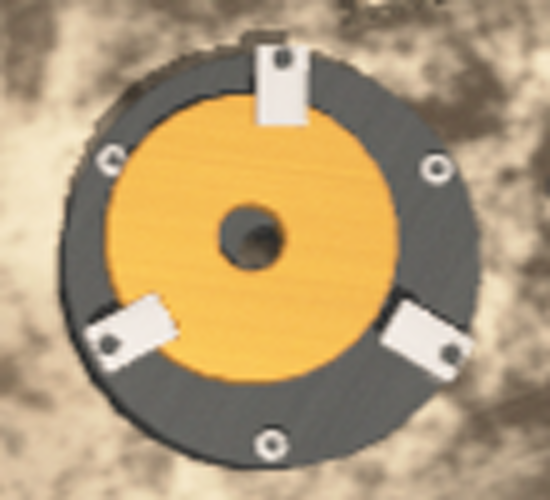

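View pics/standz.png

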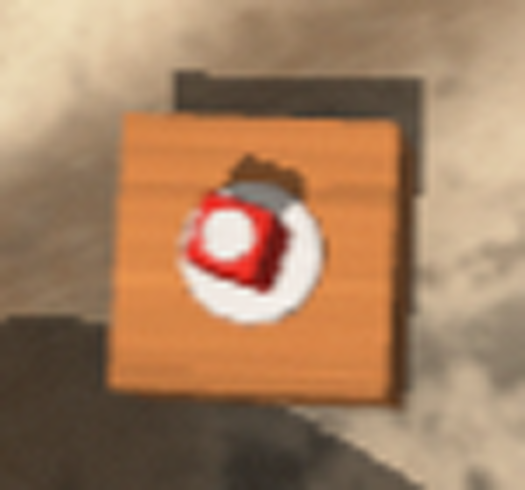

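View pics/sidez.png

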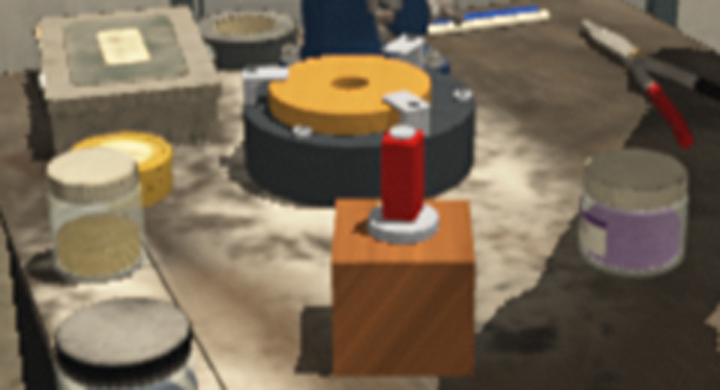

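```bash
python3 - <<'E'
from h import *
t=cv2.imread('pics/top0.png')
def Z(pts,ox,oy,f): return [((u+.5)/f-.5+ox,(v+.5)/f-.5+oy) for u,v in pts]
# ring from mask
hsv=cv2.cvtColor(cv2.resize(t,None,fx=4,fy=4,interpolation=cv2.INTER_CUBIC),cv2.COLOR_BGR2HSV)
m=cv2.inRange(hsv,(12,130,120),(30,255,255))
m[:, :1240]=0;m[:,1680:]=0;m[:640]=0;m[1040:]=0
cs,h=cv2.findContours(m,cv2.RETR_CCOMP,cv2.CHAIN_APPROX_NONE)
for c,hh in zip(cs,h[0]):
    if len(c)<60: continue
    p=Z(c[:,0,:],0,0,4)
    P=np.array([onz('top',u,v,.060)[:2] for u,v in p])
    if hh[3]<0: # outer: robust
        best=None;rng=np.random.default_rng(0)
        idx=np.arange(len(P))
        for k in range(4):
            cc,r=circ('top',[p[i] for i in idx],.06); e=abs(np.linalg.norm(P-cc,axis=1)-r)
            e2=np.linalg.norm(P-cc,axis=1)-r; idx=np.where((e2>-.0012)&(e2<.003))[0]
        print('ring outer',cc,r,len(idx))
    else: print('hole',circ('top',p,.06),len(p))
# base bolts
b=Z([(112,159),(436,168),(271,444)],310,160,5); print('base bolts',circ('top',b,.046))
B=[(60,270),(475,220),(290,468),(200,455),(400,425),(455,150),(350,60),(478,290)]
print('base rim', circ('top',Z(B,310,160,5),.044))
hs=cv2.cvtColor(t,cv2.COLOR_BGR2HSV)
g=Z([(184,270),(200,300),(250,324),(300,303),(322,250),(310,215)],200,185,7);print('collar',circ('top',g,.072))
print('button',onz('top',*Z([(228,234)],200,185,7)[0],.117))
q=Z([(208,190),(262,211),(246,258),(190,238)],200,185,7)
q=Z([(210,193),(290,222),(266,292),(190,262)],200,185,7)
st=Z([(123,112),(400,120),(390,402),(107,388)],200,185,7)
P=np.array([onz('top',u,v,.064)[:2] for u,v in st]);print('stand',P,P.mean(0),np.linalg.norm(np.diff(P,axis=0),axis=1))
P=np.array([onz('top',u,v,.116)[:2] for u,v in Z([(210,192),(262,210),(250,258),(190,240)],200,185,7)]);print('shanktop',P*1000,P.mean(0))
for i in range(3):
  d=P[i+1]-P[i];print(np.hypot(*d),np.degrees(np.arctan2(d[1],d[0])))
for n,(u,v),z in [('yel',(288,131),.063),('wax',(341,133),.026),('pur',(287,298),.055)]: print(n,onz('top',u,v,z))
E
python3 - <<'E'
import cv2
t=cv2.imread('pics/top0.png')
cv2.imwrite('pics/pinz.png',cv2.resize(t[205:235,220:255],None,fx=16,fy=16,interpolation=cv2.INTER_CUBIC))
s=cv2.imread('pics/side0.png')
cv2.imwrite('pics/pins.png',cv2.resize(s[200:260,250:320],None,fx=8,fy=8,interpolation=cv2.INTER_CUBIC))
E
```

```text
Traceback (most recent call last):
  File "h.py", line 11, in circ
    P=np.array([onz(n,u,v,z)[:2] for u,v in pts])
                ~~~^^^^^^^^^
  File "h.py", line 7, in onz
    o,d=ray(n,u,v);return o+d*(z-o[2])/d[2]
        ~~~^^^^^^^
  File "h.py", line 4, in ray
    c=imaging.camera_model(n);R=c['R'];o=-R.T@c['t']
ValueError: time passes only in moves, steps and waits
```

View pics/pinz.png

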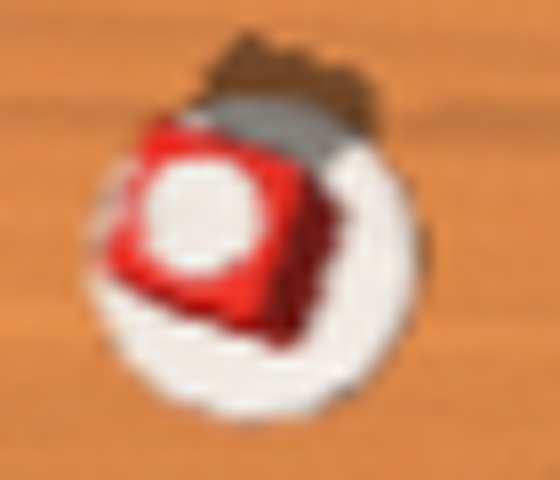

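View pics/pins.png

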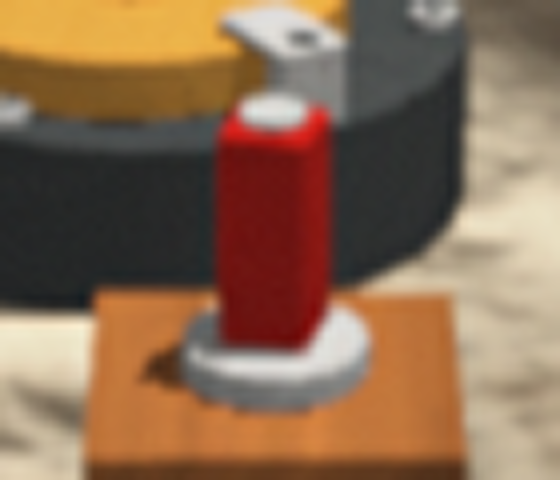

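Zoomed, the pin's top face has corners near (152,125), (310,168), (262,325) and (108,268) in the crop, with the button at (203,213). The script broke because of repeated camera_model calls, so I'll cache the models.

```bash
sed -i 's/^def ray/_C={n:imaging.camera_model(n) for n in ("side","top")}\ndef ray/; s/imaging.camera_model(n);/_C[n];/' h.py; cat h.py | head -8
cat > m1.py <<'E'
from h import *
def Z(pts,ox,oy,f): return [((u+.5)/f-.5+ox,(v+.5)/f-.5+oy) for u,v in pts]
def ring(t):
    hsv=cv2.cvtColor(cv2.resize(t,None,fx=4,fy=4,interpolation=cv2.INTER_CUBIC),cv2.COLOR_BGR2HSV)
    m=cv2.inRange(hsv,(12,130,120),(30,255,255))
    m[:, :1240]=0;m[:,1680:]=0;m[:640]=0;m[1040:]=0
    cs,h=cv2.findContours(m,cv2.RETR_CCOMP,cv2.CHAIN_APPROX_NONE)
    for c,hh in zip(cs,h[0]):
        if len(c)<60: continue
        p=Z(c[:,0,:],0,0,4)
        P=np.array([onz('top',u,v,.060)[:2] for u,v in p])
        if hh[3]<0:
            idx=np.arange(len(P))
            for k in range(6):
                cc,r=circ('top',[p[i] for i in idx],.06)
                e2=np.linalg.norm(P-cc,axis=1)-r; idx=np.where((e2>-.0012)&(e2<.003))[0]
            print('ring outer',cc,r,len(idx))
        else: print('hole',circ('top',p,.06),len(p))
if __name__=='__main__':
    t=cv2.imread('pics/top0.png'); ring(t)
    b=Z([(112,159),(436,168),(271,444)],310,160,5); print('base bolts',circ('top',b,.046))
    B=[(60,270),(475,220),(290,468),(200,455),(400,425),(455,150),(350,60),(478,290)]
    print('base rim', circ('top',Z(B,310,160,5),.044))
    g=Z([(184,270),(200,300),(250,324),(300,303),(322,250),(310,215)],200,185,7);print('collar',circ('top',g,.072))
    bt=Z([(203,213)],220,205,16)[0];print('button',onz('top',*bt,.117))
    st=Z([(123,112),(400,120),(390,402),(107,388)],200,185,7)
    P=np.array([onz('top',u,v,.064)[:2] for u,v in st]);print('stand',P,P.mean(0),np.linalg.norm(np.diff(P,axis=0),axis=1))
    P=np.array([onz('top',u,v,.116)[:2] for u,v in Z([(152,125),(310,168),(262,325),(108,268)],220,205,16)]);print('shanktop',P.mean(0))
    for i in range(4):
      d=P[(i+1)%4]-P[i];print(np.hypot(*d),np.degrees(np.arctan2(d[1],d[0])))
    # triangulate button
    bs=Z([(275,112)],250,200,8)[0]
    o1,d1=ray('top',*bt);o2,d2=ray('side',*bs)
    s=np.linalg.lstsq(np.c_[d1,-d2],o2-o1,rcond=None)[0];print('tri',o1+d1*s[0],o2+d2*s[1])
    for n,(u,v),z in [('yel',(288,131),.063),('wax',(341,133),.026),('pur',(287,298),.055)]: print(n,onz('top',u,v,z))
    for X in [(0,0)]: pass
E
python3 m1.py
```

```text
import numpy as np, cv2
from plant import imaging
_C={n:imaging.camera_model(n) for n in ("side","top")}
def ray(n,u,v):
    c=_C[n];R=c['R'];o=-R.T@c['t']
    d=R.T@np.array([(u-c['cx'])/c['fx'],(v-c['cy'])/c['fy'],1]);return o,d
def onz(n,u,v,z):
    o,d=ray(n,u,v);return o+d*(z-o[2])/d[2]
ring outer [0.5275811  0.19417976] 0.05180027167861037 588
hole (array([0.52729754, 0.19441253]), np.float64(0.011422045249880301)) 146
base bolts (array([0.52263653, 0.1842143 ]), np.float64(0.0676069724071326))
base rim (array([0.52373312, 0.18514242]), np.float64(0.0767224612535277))
collar (array([0.49799553, 0.41277901]), np.float64(0.017474452941267468))
button [0.49884356 0.41298304 0.117     ]
stand [[0.53434926 0.44784335]
 [0.53351858 0.37720778]
 [0.46194134 0.37781779]
 [0.46411458 0.44934343]] [0.49848094 0.41305309] [0.07064045 0.07157983 0.07155865]
shanktop [0.49807075 0.41256602]
0.017159571930026277 -104.19791503913545
0.017076739944964364 164.7664780546957
0.017190427971987436 70.8112786984921
0.015580869060234117 -15.206737567609187
tri [0.49870449 0.4127934  0.11844881] [0.49719297 0.41288075 0.11831515]
yel [0.66362737 0.32406149 0.063     ]
wax [0.67167154 0.22489218 0.026     ]
pur [0.36535147 0.32021431 0.055     ]
```

Emit:
{"api": "send_rows", "payload": {
  "commands": [45, -11, -20, 4, 0, 90, -22, -40, 8, 0, 140, -33, -57, 8, 0, 190, -44, -57, 8, 0, 240, -55, -57, 8, 0, 284.5, -66.2, -57, 8, 0, 284.5, -66.2, -57, 8, 0, 284.5, -66.2, -57, 8, 0, 284.5, -66.2, -57, 8, 0]
}}

```text
clock: 1.0
tcp_pos: [0.4975, 0.4129, 0.1593]
eef_rot: [-3.141, 0.002, 1.291]
force: [0.2, -0.1, -0.6]
opening: 0.0855
```

```bash
python3 - <<'E'
from h import *
from plant import monitor
o=monitor.get_obs();print(o['clock'],o['tcp_pos'],o['eef_rot'],o['force'],o['opening'])
t=imaging.get_image('top')[:,:,::-1];s=imaging.get_image('side')[:,:,::-1]
cv2.imwrite('pics/t1.png',t);cv2.imwrite('pics/s1.png',s)
a=cv2.resize(t[150:300,160:310],(560,560),interpolation=cv2.INTER_CUBIC)
cv2.imwrite('pics/t1z.png',a);cv2.imwrite('pics/s1z.png',cv2.resize(s[150:290,215:355],(560,560),interpolation=cv2.INTER_CUBIC))
E
```

```text
1.0 [0.49754697 0.41287134 0.15928219] [-3.14066663e+00  2.20925360e-03  1.29091286e+00] [ 0.19447537 -0.08297668 -0.6143518 ] 0.08552537132435051
```

View pics/t1z.png

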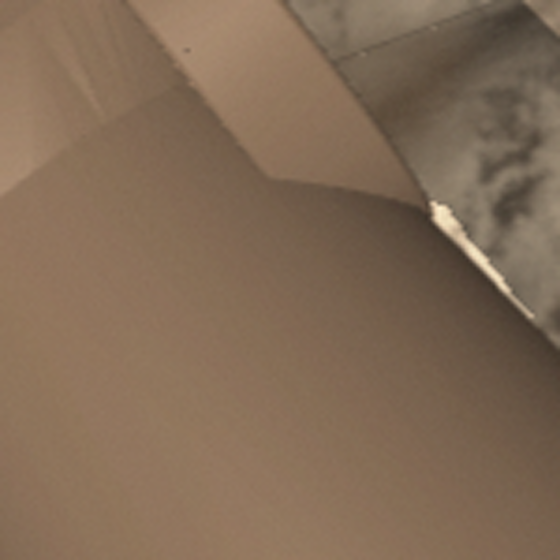

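View pics/s1z.png

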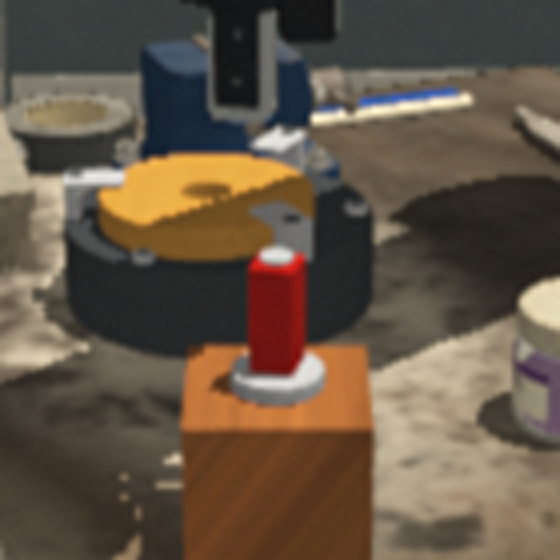

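The arm hides the top view. In the side view the near finger is about 8 px left of the pin, as expected for a 74° jaw direction. I'll go down and grip.

Emit:
{"api": "send_rows", "payload": {
  "commands": [0.5, 0, -35, 0, 0, 0.5, 0, -60, 0, 0, 0.5, 0, -72, 0, 0, 0.5, 0, -72, 0, 0, 0.5, 0, -72, 0, 1, 0.5, 0, -72, 0, 1, 0.5, 0, -72, 0, 1, 0.5, 0, -72, 0, 1, 0.5, 0, -72, 0, 1, 0.5, 0, -72, 0, 1, 0.5, 0, -72, 0, 1, 0.5, 0, -72, 0, 1]
}}

```text
clock: 2.3
tcp_pos: [0.4978, 0.4131, 0.0886]
eef_rot: [3.141, 0.001, 1.292]
force: [-0.3, -2.9, 5.1]
opening: 0.0159
```

```bash
python3 - <<'E'
from h import *
from plant import monitor
o=monitor.get_obs();print(o['clock'],o['tcp_pos'],o['eef_rot'],o['force'],o['moment'],o['opening'])
s=imaging.get_image('side')[:,:,::-1]
cv2.imwrite('pics/s2.png',s);cv2.imwrite('pics/s2z.png',cv2.resize(s[170:290,225:345],(560,560),interpolation=cv2.INTER_CUBIC))
E
```

```text
2.3 [0.49782463 0.41314447 0.08859795] [3.14110738e+00 1.20915949e-03 1.29183028e+00] [-0.29888458 -2.88781195  5.12897133] [-0.50501751  0.16266207  0.02683824] 0.01585794305315834
```

View pics/s2z.png

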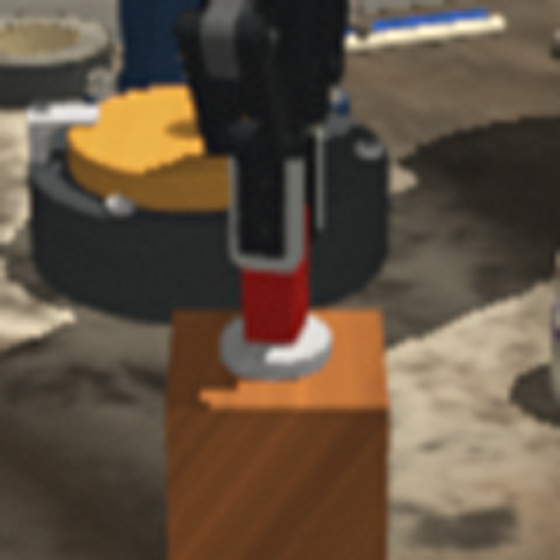

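```bash
python3 - <<'E'
from h import *
f=560/120
for X in [(.498,.413,.064),(.498,.413,.072),(.5,.422,.072),(.501,.425,.0776),(.501,.425,.09),(.501,.43,.09),(.498,.413,.116)]:
    p=proj('side',X);print(X,p,(p-[225,170]+.5)*f-.5)
E
```

```text
(0.498, 0.413, 0.064) [283.58000093 246.8147801 ] [275.206671   360.30230715]
(0.498, 0.413, 0.072) [283.55253879 242.0343651 ] [275.07851437 337.99370382]
(0.5, 0.422, 0.072) [282.33761848 244.72812239] [269.40888623 350.56457114]
(0.501, 0.425, 0.0776) [281.67630272 242.23286397] [266.32274605 338.92003188]
(0.501, 0.425, 0.09) [281.62079513 234.61450033] [266.06371061 303.36766819]
(0.501, 0.43, 0.09) [281.68341072 236.08288397] [266.35591669 310.2201252 ]
(0.498, 0.413, 0.116) [283.39754372 215.05391293] [274.35520401 212.08492702]
```

```bash
python3 - <<'E'
from h import *
s=cv2.imread('pics/s2.png')
cv2.imwrite('pics/s2zz.png',cv2.resize(s[195:255,255:310],None,fx=10,fy=10,interpolation=cv2.INTER_CUBIC))
o,d=ray('side',275.7,180)
for y in (.455,.46,.465,.47): print(o+d*(y-o[1])/d[1])
o,d=ray('side',282,227)
for y in (.42,.425,.43,.435): print(o+d*(y-o[1])/d[1])
E
```

```text
[0.50885132 0.455      0.18501619]
[0.50886854 0.46       0.18673921]
[0.50888575 0.465      0.18846224]
[0.50890296 0.47       0.19018527]
[0.50028654 0.42       0.09996277]
[0.50036691 0.425      0.10223174]
[0.50044728 0.43       0.10450072]
[0.50052766 0.435      0.10676969]
```

View pics/s2zz.png

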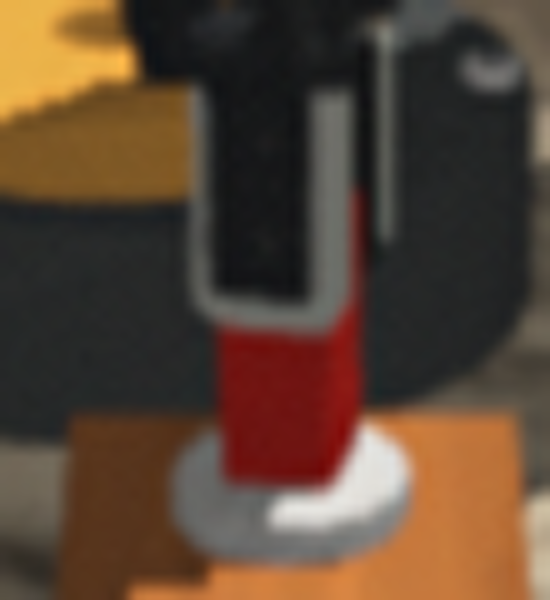

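The visible fingertips sit at about z=0.102. From the TCP they should be near 0.078, so picture and spec disagree by roughly 24 mm. I'll ease the jaws slightly and feel downwards to see whether there's room for a deeper grasp.

Emit:
{"api": "send_rows", "payload": {
  "commands": [0, 0, 0, 0, 0.7, 0, 0, 0, 0, 0.7, 0, 0, 0, 0, 0.7, 0, 0, -2, 0, 0.7, 0, 0, -4, 0, 0.7, 0, 0, -4, 0, 0.7]
}}

```text
clock: 2.95
tcp_pos: [0.4976, 0.413, 0.084]
eef_rot: [3.142, 0.002, 1.292]
force: [0.1, 0.4, -0.4]
opening: 0.0256
```

```bash
python3 - <<'E'
from h import *
from plant import monitor
o=monitor.get_obs();print(o['clock'],o['tcp_pos'],o['force'],o['moment'],o['opening'])
s=imaging.get_image('side')[:,:,::-1]
cv2.imwrite('pics/s3.png',s);cv2.imwrite('pics/s3zz.png',cv2.resize(s[195:255,255:310],None,fx=10,fy=10,interpolation=cv2.INTER_CUBIC))
E
```

```text
2.95 [0.49759692 0.41297817 0.08398426] [ 0.12125681  0.4233808  -0.43575819] [ 0.04548142  0.04205917 -0.00122866] 0.025635292976050085
```

View pics/s3zz.png

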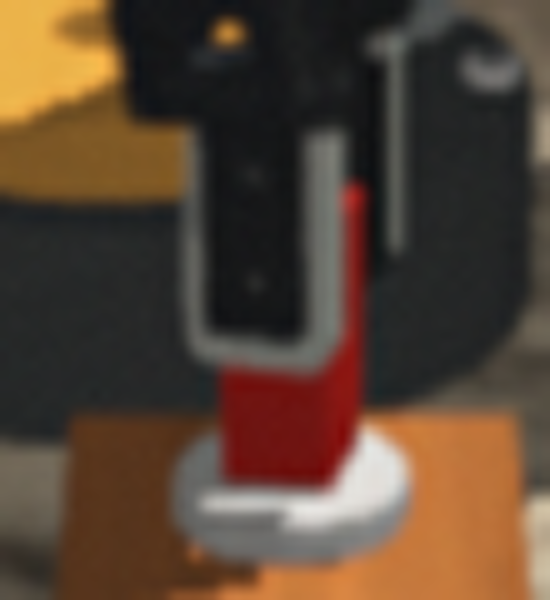

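No contact, and the finger's lower edge is now at zoom row 365 with the collar top near 480. I'll go down in small steps.

Emit:
{"api": "send_rows", "payload": {
  "commands": [0.3, 0, -2, 0, 0.7, 0.3, 0, -4, 0, 0.7, 0.3, 0, -6, 0, 0.7, 0.3, 0, -6, 0, 0.7]
}}

```text
clock: 3.4
tcp_pos: [0.4978, 0.4129, 0.0778]
eef_rot: [-3.141, 0.002, 1.292]
force: [0.1, -0.1, -1.1]
opening: 0.0256
```

```bash
python3 - <<'E'
from h import *
from plant import monitor
o=monitor.get_obs();print(o['clock'],o['tcp_pos'],o['force'],o['moment'],o['opening'])
s=imaging.get_image('side')[:,:,::-1]
cv2.imwrite('pics/s4.png',s);cv2.imwrite('pics/s4zz.png',cv2.resize(s[195:255,255:310],None,fx=10,fy=10,interpolation=cv2.INTER_CUBIC))
E
```

```text
3.4 [0.49777636 0.41288046 0.07775155] [ 0.10544077 -0.08176472 -1.07218103] [ 0.00152082  0.02978091 -0.00394187] 0.025590110493131965
```

View pics/s4zz.png

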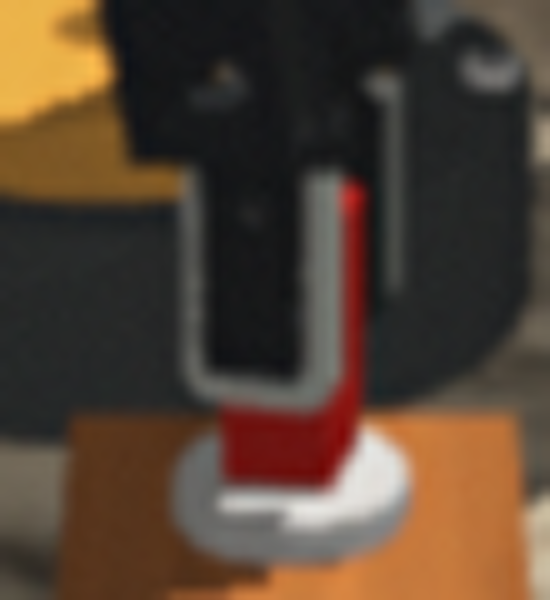

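Still no contact, with the finger edge at zoom row 408, so the picture is the one to trust. I'll go 3 mm lower, grip and lift.

Emit:
{"api": "send_rows", "payload": {
  "commands": [0.3, 0, -3, 0, 0.7, 0.3, 0, -3, 0, 1, 0.3, 0, -3, 0, 1, 0.3, 0, -3, 0, 1, 0.3, 0, -3, 0, 1, 0.3, 0, -3, 0, 1, 0.3, 0, 10, 0, 1, 0.3, 0, 30, 0, 1, 0.3, 0, 55, 0, 1, 0.3, 0, 80, 0, 1, 0.3, 0, 85, 0, 1, 0.3, 0, 85, 0, 1, 0.3, 0, 85, 0, 1]
}}

```text
clock: 4.75
tcp_pos: [0.4978, 0.4126, 0.1619]
eef_rot: [-3.141, 0.003, 1.292]
force: [0.3, -0.1, -3.3]
opening: 0.0172
```

```bash
python3 - <<'E'
from h import *
from plant import monitor
o=monitor.get_obs();print(o['clock'],o['tcp_pos'],o['force'],o['moment'],o['opening'])
s=imaging.get_image('side')[:,:,::-1]
cv2.imwrite('pics/s5.png',s);cv2.imwrite('pics/s5zz.png',cv2.resize(s[130:260,220:340],None,fx=4.6,fy=4.6,interpolation=cv2.INTER_CUBIC))
E
```

```text
4.75 [0.49776302 0.41264368 0.16186761] [ 0.29290891 -0.07496323 -3.32186809] [ 0.0313371  -0.02625959  0.01219158] 0.017210743972744375
```

View pics/s5zz.png

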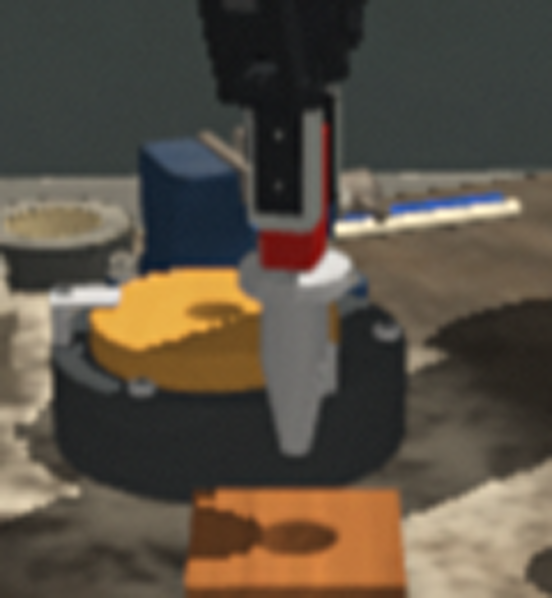

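The pin is lifted and looks upright, with the tip at zoom (296,455) and the collar centred near (296,280). Next I'll find the pin relative to the TCP.

```bash
python3 - <<'E'
from h import *
def zz(u,v): return ((u+.5)/4.6-.5+220,(v+.5)/4.6-.5+130)
for nm,p in (('tip bottom edge',(296,456)),('collar l',(238,275)),('collar r',(355,275))):
    o,d=ray('side',*zz(*p))
    print(nm,[np.round(o+d*(y-o[1])/d[1],4) for y in (.4128,.4173)])
s=cv2.imread('pics/s0.png') if 0 else cv2.imread('pics/side0.png')
print(proj('side',(.498,.4128,.095)),zz(296,456))
E
```

```text
tip bottom edge [array([0.4973, 0.4128, 0.0938]), array([0.4974, 0.4173, 0.0959])]
collar l [array([0.5151, 0.4128, 0.1563]), array([0.5151, 0.4173, 0.1579])]
collar r [array([0.4785, 0.4128, 0.1558]), array([0.4787, 0.4173, 0.1574])]
[283.46944525 228.02248491] (283.95652173913044, 228.73913043478262)
```

Emit:
{"api": "send_rows", "payload": {
  "commands": [4, -30, 0, 0, 1, 8, -65, 0, 0, 1, 13, -105, 0, 0, 1, 18, -145, 0, 0, 1, 22, -180, 0, 0, 1, 26, -210, 0, 0, 1, 27.3, -223.3, 0, 0, 1, 27.3, -223.3, 0, 0, 1, 27.3, -223.3, -20, 0, 1, 27.3, -223.3, -26, 0, 1, 27.3, -223.3, -26, 0, 1]
}}

```text
clock: 5.9
tcp_pos: [0.5237, 0.1898, 0.1338]
eef_rot: [-3.137, 0.006, 1.293]
force: [0.2, -0.8, -2.7]
opening: 0.017
```

```bash
python3 - <<'E'
from h import *
from plant import monitor
o=monitor.get_obs();print(o['clock'],o['tcp_pos'],o['eef_rot'],o['force'],o['moment'],o['opening'])
s=imaging.get_image('side')[:,:,::-1];t=imaging.get_image('top')[:,:,::-1]
cv2.imwrite('pics/s6.png',s);cv2.imwrite('pics/s6zz.png',cv2.resize(s[130:250,210:330],None,fx=5,fy=5,interpolation=cv2.INTER_CUBIC))
cv2.imwrite('pics/t6.png',t)
E
```

```text
5.9 [0.52371696 0.18976616 0.13379343] [-3.13737772  0.00557617  1.29307719] [ 0.24271196 -0.80560012 -2.70220414] [0.02973772 0.04961602 0.0456191 ] 0.016977646015452933
```

View pics/s6zz.png

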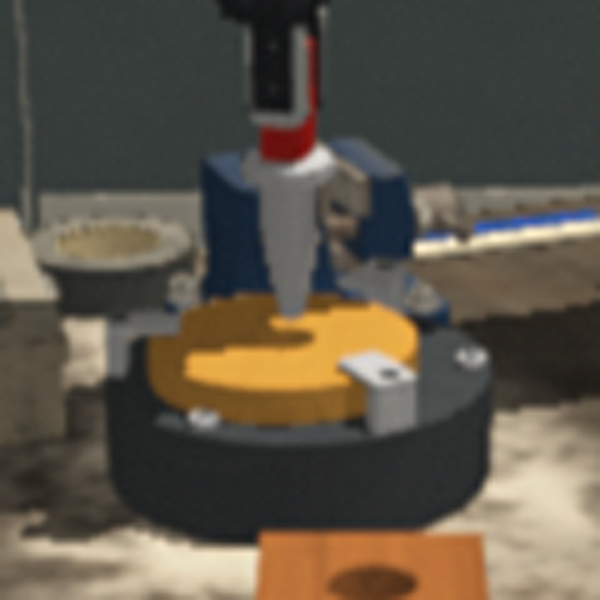

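View pics/t6.png

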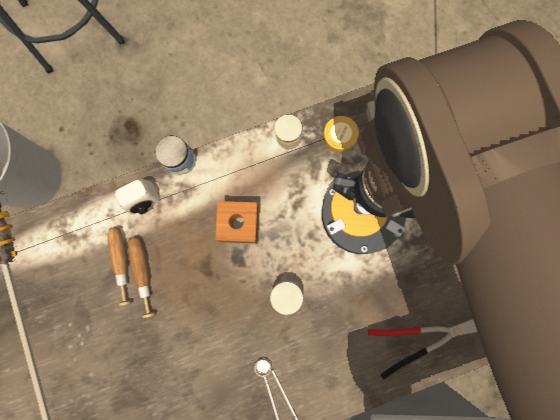

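```bash
python3 - <<'E'
from h import *
from plant import monitor
o=monitor.get_obs();print(o['tcp_pos'],o['qvel'])
s=cv2.imread('pics/side0.png')
cv2.imwrite('pics/s0ring.png',cv2.resize(s[175:245,220:320],None,fx=7,fy=7,interpolation=cv2.INTER_CUBIC))
def zz(u,v): return ((u+.5)/5-.5+210,(v+.5)/5-.5+130)
o_,d=ray('side',*zz(292,316))
for y in (.186,.19): print(o_+d*(y-o_[1])/d[1])
print(proj('side',(.5274,.1943,.060)),proj('side',(.5237,.1898,.0670)),zz(292,316))
E
```

```text
[0.52464507 0.18992004 0.13539541] [-0.00252484 -0.00883841  0.01438637  0.00060932 -0.00254652 -0.00130501]
[0.523052   0.186      0.06645513]
[0.52299872 0.19       0.06794817]
[265.75731309 197.49956507] [267.64376261 193.2309597 ] (268.0, 192.8)
```

View pics/s0ring.png

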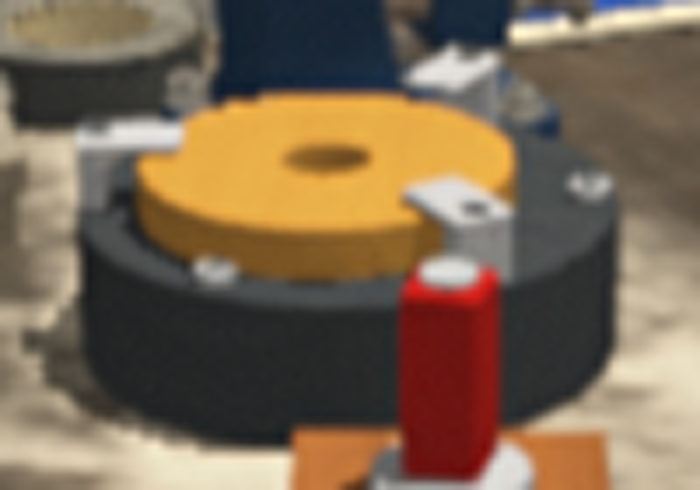

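Emit:
{"api": "send_rows", "payload": {
  "commands": [0, 0, -8, 0, 1, 0, 0, -16, 0, 1, 0, 0, -21, 0, 1, 0, 0, -24, 0, 1, 0, 0, -24, 0, 1]
}}

```text
clock: 6.5
tcp_pos: [0.5243, 0.1898, 0.1108]
eef_rot: [-3.139, 0.005, 1.293]
force: [-0.4, 0.3, -3.9]
opening: 0.0167
```

Emit:
{"api": "send_rows", "payload": {
  "commands": [0, 0, -1.5, 0, 1, 0, 0, -3, 0, 1, 0, 0, -4, 0, 1, 0, 0, -4, 0, 1]
}}

```text
clock: 6.9
tcp_pos: [0.5245, 0.1898, 0.1069]
eef_rot: [-3.139, 0.005, 1.293]
force: [0.1, 0.1, -2.8]
opening: 0.0169
```

The tip reads about z=0.040 with no contact force, so it has entered the base hole. Continuing down.

Emit:
{"api": "send_rows", "payload": {
  "commands": [0, 0, -2, 0, 1, 0, 0, -4, 0, 1, 0, 0, -6, 0, 1, 0, 0, -6, 0, 1]
}}

```text
clock: 7.3
tcp_pos: [0.5244, 0.1892, 0.1008]
eef_rot: [-3.14, 0.006, 1.293]
force: [-0.3, -3.9, 0.7]
opening: 0.017
```

Contact with the ring wall pushes the pin towards −y, which is the direction of the base centre. I'll follow it while going down.

Emit:
{"api": "send_rows", "payload": {
  "commands": [-0.5, -1, 0, 0, 1, -1, -2.5, -1, 0, 1, -1, -2.5, -3, 0, 1, -1, -2.5, -5, 0, 1, -1, -2.5, -5, 0, 1]
}}

```text
clock: 7.8
tcp_pos: [0.5234, 0.1868, 0.0953]
eef_rot: [-3.139, 0.006, 1.293]
force: [2.2, 0.7, -3.8]
opening: 0.0168
```

```bash
python3 - <<'E'
from plant import monitor
o=monitor.get_obs();print(o['clock'],o['tcp_pos'],o['eef_rot'],o['force'],o['moment'])
E
```

```text
7.8 [0.52339619 0.1868016  0.09525686] [-3.13927945  0.00581905  1.29272414] [ 2.22690299  0.72413737 -3.81423636] [ 0.3382701  -0.5114849  -0.01245643]
```

Emit:
{"api": "send_rows", "payload": {
  "commands": [0, -1, -1, 0, 1, 0, -1.5, -2, 0, 1, 0, -1.5, -4, 0, 1, 0, -1.5, -5, 0, 1, 0, -1.5, -5, 0, 1]
}}

```text
clock: 8.3
tcp_pos: [0.5231, 0.1852, 0.0899]
eef_rot: [-3.139, 0.006, 1.293]
force: [0.6, 1.7, -3.7]
opening: 0.0169
```

Emit:
{"api": "send_rows", "payload": {
  "commands": [0, 0, -1.5, 0, 1, 0, 0, -3, 0, 1, 0, 0, -4.5, 0, 1, 0, 0, -5, 0, 1, 0, 0, -5, 0, 1]
}}

```text
clock: 8.8
tcp_pos: [0.523, 0.185, 0.0847]
eef_rot: [-3.138, 0.007, 1.293]
force: [-0.1, 0.8, -2.3]
opening: 0.0169
```

Emit:
{"api": "send_rows", "payload": {
  "commands": [0, 0, -1.5, 0, 1, 0, 0, -3, 0, 1, 0, 0, -4, 0, 1, 0, 0, -4, 0, 1]
}}

```text
clock: 9.2
tcp_pos: [0.5227, 0.1845, 0.0806]
eef_rot: [-3.138, 0.008, 1.292]
force: [-0.6, -1.7, 0.4]
opening: 0.0168
```

Emit:
{"api": "send_rows", "payload": {
  "commands": [-0.3, -0.5, 0, 0, 1, -0.3, -0.5, -1.5, 0, 1, -0.3, -0.5, -3, 0, 1, -0.3, -0.5, -3, 0, 1]
}}

```text
clock: 9.6
tcp_pos: [0.5222, 0.1839, 0.0771]
eef_rot: [-3.138, 0.008, 1.292]
force: [-0.4, -2.1, -2.1]
opening: 0.0172
```

Emit:
{"api": "send_rows", "payload": {
  "commands": [-0.1, -0.5, 0, 0, 1, -0.1, -0.5, -1, 0, 1, -0.1, -0.5, -2.5, 0, 1, -0.1, -0.5, -3, 0, 1, -0.1, -0.5, -3, 0, 1]
}}

```text
clock: 10.1
tcp_pos: [0.5221, 0.1836, 0.074]
eef_rot: [-3.138, 0.008, 1.293]
force: [1.2, 0.9, -3.6]
opening: 0.0165
```

Emit:
{"api": "send_rows", "payload": {
  "commands": [0, 0, -1, 0, 1, 0, 0, -2, 0, 1, 0, 0, -3, 0, 1, 0, 0, -3.5, 0, 1, 0, 0, -3.5, 0, 1]
}}

```text
clock: 10.6
tcp_pos: [0.5221, 0.1836, 0.0705]
eef_rot: [-3.138, 0.008, 1.293]
force: [0.1, 0.9, -1.5]
opening: 0.017
```

```bash
python3 - <<'E'
from h import *
from plant import monitor
o=monitor.get_obs();print(o['clock'],o['tcp_pos'],o['eef_rot'],o['force'],o['moment'],o['opening'])
s=imaging.get_image('side')[:,:,::-1]
cv2.imwrite('pics/s7.png',s);cv2.imwrite('pics/s7zz.png',cv2.resize(s[160:240,220:320],None,fx=7,fy=7,interpolation=cv2.INTER_CUBIC))
E
```

```text
10.6 [0.52211292 0.18355168 0.07054799] [-3.13785593  0.00793967  1.29252897] [ 0.05976834  0.9341741  -1.52031947] [ 0.22858756 -0.03136629 -0.04745501] 0.017038469820920048
```

View pics/s7zz.png

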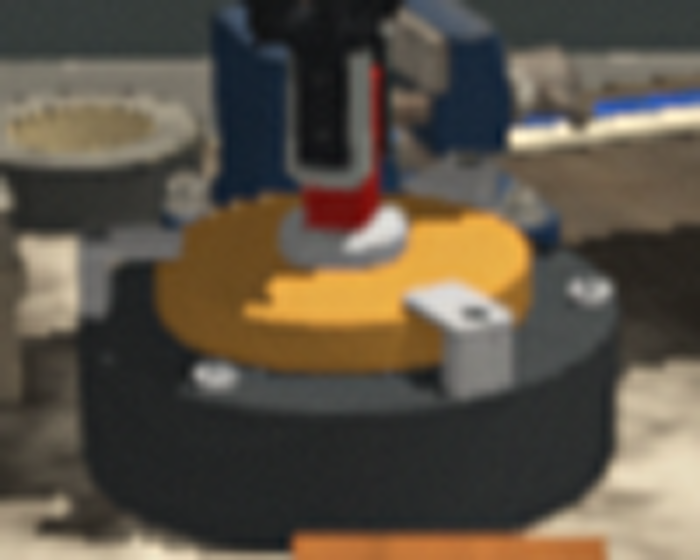

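The collar now looks down on, or within about 1 mm of, the ring, which sits centred on its base. I'll press gently to confirm.

Emit:
{"api": "send_rows", "payload": {
  "commands": [0, 0, -1, 0, 1, 0, 0, -2, 0, 1, 0, 0, -2, 0, 1]
}}

```text
clock: 10.95
tcp_pos: [0.5223, 0.1835, 0.0704]
eef_rot: [-3.139, 0.007, 1.292]
force: [-3.8, -1.5, 10.6]
opening: 0.017
```

It's seated: no further travel, and 10.6 N of support. Releasing and backing off.

Emit:
{"api": "send_rows", "payload": {
  "commands": [0, 0, 0.3, 0, 1, 0, 0, 0.3, 0, 0.6, 0, 0, 0.3, 0, 0.4, 0, 0, 0.3, 0, 0.4, 0, 0, 0.3, 0, 0.4, 0, 0, 10, 0, 0.4, 0, 0, 30, 0, 0.4, 0, 0, 60, 0, 0.4, 0, 0, 100, 0, 0.4, 0, 0, 130, 0, 0.4, -30, 30, 140, 0, 0.4, -70, 65, 140, 0, 0.4, -110, 100, 140, 0, 0.4, -140, 140, 140, 0, 0.4, -150, 180, 140, 0, 0.4, -150, 220, 140, 0, 0.4, -150, 240, 140, 0, 0.4, -150, 240, 140, 0, 0.4]
}}

```text
clock: 12.75
tcp_pos: [0.3718, 0.4259, 0.2103]
eef_rot: [-3.139, 0.007, 1.296]
force: [0.5, 0.5, -0.2]
opening: 0.0511
```

```bash
python3 - <<'E'
from m1 import *
from plant import monitor
o=monitor.get_obs();print(o['clock'],o['tcp_pos'],o['eef_rot'],o['force'],o['opening'])
s=imaging.get_image('side')[:,:,::-1];t=imaging.get_image('top')[:,:,::-1]
cv2.imwrite('pics/s8.png',s);cv2.imwrite('pics/t8.png',t)
a=cv2.resize(s[160:240,220:320],None,fx=4,fy=4,interpolation=cv2.INTER_CUBIC);b=cv2.resize(t[160:260,310:410],(320,320),interpolation=cv2.INTER_CUBIC)
cv2.imwrite('pics/st8.png',np.hstack([a,b]))
ring(t)
E
```

```text
12.75 [0.37178443 0.42593162 0.21026641] [-3.13905943  0.00691203  1.29555705] [ 0.48794947  0.51185157 -0.22281856] 0.0510856031008906
ring outer [0.52284514 0.18623316] 0.051796138924446046 550
hole (array([0.52340201, 0.18397132]), np.float64(0.018935548098303875)) 249
```

View pics/st8.png

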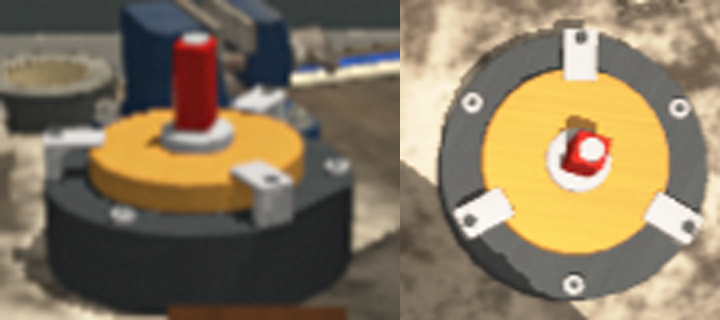

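View pics/t8.png

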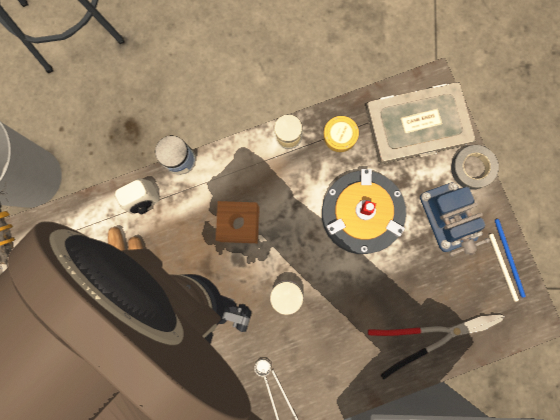

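```bash
python3 - <<'E'
from plant import monitor,ticket
from h import *
t=cv2.imread('pics/t8.png')
z=lambda u,v:((u-400)/3.2+310,v/3.2+160)
print('button',onz('top',*z(593,149),.113),'collar',circ('top',[z(*p) for p in((548,160),(556,182),(578,192),(600,184),(610,165))],.068))
print(monitor.get_obs()['force'],ticket.sign_off())
E
```

```text
button [0.52225054 0.18348401 0.113     ] collar (array([0.520967 , 0.1842179]), np.float64(0.017030317464693523))
the job is handed in; nothing more can be done
[-0.12966416 -0.2993774   0.17934391] None
```

I took the pin out of its stand, drove it through the ring into the base hole, released it and handed the job in at about 13 s of the 64 s. No verdict comes back, so this rests on my own checks.

**What I did:** I gripped the red shank and carried the pin over the ring. I lowered the tip about 5 mm off the ring's middle, towards the base centre found in the top view. It entered the base hole without touching the base's top. I then followed the side forces down (about 4 N at most on the way) while the taper drew the ring into line.

**Last checks:**
- **Seating:** a further 2 mm downward command moved the pin only about 0.1 mm and gave 10.6 N of support, so the collar is down on the ring.
- **Alignment:** the ring's centre moved from (0.5276, 0.1942) to (0.5228, 0.1862). My estimates of the base centre lie around (0.523, 0.185). The collar and button positions agree within about 3 mm, which is as fine as the pictures allow.
- **Pin:** it looks upright in both views.
- **Arm and bystanders:** the arm is clear with almost no force on it, and both jars and the wax tin are where they were.

**What disagreed:**
- The fingertips in the pictures were about 24 mm higher than the stated tool geometry implies. I felt downwards with the jaws eased, met no contact, and trusted the picture to take a deeper grip.
- The top-view reading of the ring's hole after seating, (0.5234, 0.1840), is not a valid check, because the collar and its shadow cover the hole.

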